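Close and latch the board test jig, then hold down its sunken start key

TASK

Start the test of the board that lies in the test jig: swing the jig's press plate all the way shut, then push the side latch fully home, and then reach into the round well on top of the control box and hold the sunken start key fully down for a good second before letting it come up again. Do not start with the jig open or unlatched, leave the square stop key alone, do not lift the control box or push it out of its place, and leave the other things on the bench where they are.

Things in the scene. Friction and masses are not known exactly. Their poses are not given: they have to be found in the camera images.
- test_jig: the board test jig, a low white frame fixed to the worktop, 150 mm deep (its x, from -77 to 73 mm), 190 mm wide (its y, from -84 to 106 mm) and 48 mm tall, with a circuit board lying in it and a hinged black press plate on top. Its x axis points from the front (robot side) to the hinge at the back, y to the left, z up. Origin at worktop level near its middle
- test_jig_press (a joint): angle of the press plate (rad): 0 is shut, level on the jig; it grows as the plate swings up and back, about 1.5 is upright, 1.71 is the end stop. Friction holds it open; it falls shut by its own weight below roughly 0.8
- press_hinge (a point): middle of the hinge axis of the press plate, at the back of the jig, 64 mm above the worktop; the axis runs along the jig's y. The plate, with a small clear pane in its middle, is solid, 8 mm thick, 178 mm wide along the hinge and reaches 140 mm from the hinge. Its outer face looks to the back (away from the robot) when it stands open and up when it is shut, then 68 mm above the worktop
- press_grip (a point): middle of the outer end of the black grip bar of the press plate. The bar is 9 mm thick and 64 mm long along the hinge; it stands 25 mm out from the plate's outer face, 130 mm from the hinge. This end is 93 mm above the worktop when the plate is shut; when the plate stands open the bar is at the top and points to the back
- test_jig_latch (a joint): position of the side latch (m): 0 is home (pushed back, its hook over the plate), 0.020 is pulled fully to the front. It slides along the jig's x with about 1 N of friction and stays where it is left
- latch_knob (a point): centre of the latch's small round knob, on the right-hand (-y) side of the jig, 39 mm above the worktop. The knob is 12 mm thick and sticks out 16 mm to the right of the latch strip (8 mm either way of this point). It is pushed home along the jig's +x, that is away from the robot
- control_box: the jig's control box, a loose grey case with a bright metal top panel, on rubber feet, 110 mm deep (its x), 150 mm wide (its y) and 56 mm tall, 0.6 to 1.2 kg, standing to the right of the jig. Two wells in its top hold one sunken grey push key each: at +y (37 mm left of the middle) the round start key in a round well, at -y the square stop key in a square well. Origin under its middle, z up
- start_well (a point): centre of the mouth of the round well, level with the top of its black guard collar (3 mm wide, 3 mm above the panel), 59 mm above the worktop. The well is 46 mm across inside and 29 mm deep, with vertical walls
- start_key_top (a point): centre of the top of the round start key, 26 mm across, 16 mm below the mouth of its well when not pressed
- start_key (a joint): travel of the round start key (m): 0 is up, 0.006 is fully down. A spring pushes back with 3 N at first and 6 N fully down
- stop_well (a point): centre of the mouth of the square well, 46 x 46 mm inside, otherwise like the round one
- stop_key (a joint): travel of the square stop key (m): 0 is up, 0.006 is fully down, same spring
- waiting_board: a loose green circuit board, 62 x 100 x 20 mm, lying at the back; origin under its middle
- bench_tweezers: loose steel tweezers, 124 x 16 x 10 mm, lying between the jig and the control box; origin under their middle
- bench_screwdriver: a loose screwdriver with a yellow handle, 178 mm long, 22 mm thick, lying left of the jig; origin under its middle
- bench_pen: a loose marker pen, 135 mm long, 17 mm thick, behind and left of the jig; origin under its middle
- cleaner_bottle: a loose white squeeze bottle with a red nozzle, 47 mm across, 134 mm tall, standing behind and left of the jig; origin under its middle
- bench_tape: a loose roll of black tape, 62 mm across, 19 mm tall, behind the control box; origin under its middle

How it is judged:
By the outcome, as a careful person would: the job done as asked, in the order asked, and still so for the second after the job is handed in, with the robot touching nothing.
It also fails if it takes over 64 s, if anything falls off the work surface, if the arm or the gripper's body presses on something with over 40 N, if the wrist force passes 120 N, or if a joint passes its speed limit or range.

ROBOT

A 7-joint arm with a two-finger parallel gripper is mounted at the origin on a cart in front of the work surface, level with it; the furniture and walls round the work are solid. World frame = base frame: x ahead of the robot, y to its left, z up, the work surface at z = 0. Lengths are in mm, angles in rad, forces in N, time in s.
With the tool pointing down it reaches from about 400 to 900 mm from the base axis. Payload 5.6 kg.
Tool frame: the origin (TCP) lies midway between the tips of the shut fingers; the grasp point (between the pads) lies 19 mm behind it; x points along the fingers, y is the direction in which the jaws open and shut, and the axes are right-handed (so a half turn about x gives the same grasp; the last joint's range is limited). The gripper opens to 92 mm and grips with 3 to 60 N. Pads are 20 mm wide; open, the fingers measure 128 mm over their backs; the gripper's body (75 mm by 189 mm) begins 69 mm behind the grasp point.
Start: joints at [1.17, 0.468, -0.012, 1.603, 0.006, 1.071, -0.056], TCP at [227.599, -608.858, 214.592] pointing down, gripper open.
Joint ranges: [-2.53, 2.53], [-0.31, 2.02], [-1.57, 1.55], [0.28, 2.44], [-1.29, 4.43], [0.15, 1.84], [-2.92, 2.92]. Speed limits (rad/s): [2.57, 2.57, 3.14, 3.14, 3.14, 3.14, 3.14].

INTERFACE

Orientations are given as a rotation vector (axis times angle).
In Python, from cell import robot, grip, kin, viewer gives the robot as it stands. Calls block until the motion is done:
- robot.movep(position, orientation): joint-space move of the TCP to a pose.
- robot.servo_line(position, feed=150, rotation=None): straight line of the TCP; rotation=None keeps the orientation; feed is the mean speed in mm/s.
- robot.goto_joints(angles): joint-space move.
- grip(opening, newtons=None): opening from 0.0 (shut) to 1.0 (fully open); newtons is the grip in N (None keeps the last); returns when the fingers have stopped.
- robot.hold(seconds).
- kin.ik(position, orientation): joint angles nearest the present ones, or None.
- robot.observe(): the state.
- viewer.read_camera(name): name is "scene" or "top" or "wrist"; returns the picture (420x560x3 uint8, red, green, blue); there is no depth.
- viewer.camera_info(name): a dict with "camera_matrix" (3x3 intrinsics, pixels), "k1" (the pictures are not rectified: a ray, as slopes to the right and down, at radius r is drawn at 1 + k1 r^2 times it, then the intrinsics apply), "R" (3x3) and "t" (3): a world point X has camera coordinates R X + t. Camera axes: x right, y down, z forward; pixel columns grow to the right and rows downward; lengths in mm; the calibration is good to about 2 mm. A picture is of the moment at which its call begins: read the wrist's pose just before it. camera_info takes no time and is no camera call; for the wrist camera it gives the pose at the moment of the call.
A pose or a line that the arm cannot do raises robot.IKError and nothing moves.
- robot.job_done(): hands the job in, once; it reports no verdict.
Trained networks look in the newest picture that a camera, given by its name, has taken for a name from the list of things; names that differ only in an ending like _2 or _b are one class to them, and where a whole thing is asked for, a point or a joint stands for the part that bears it (a point fixed in the world has none). Each returns a list of dicts, best first, with "confidence" (0 to 1); they miss things now and then, are a little off and sometimes report something else, mostly with a low value. They report only what shows in the picture. A call takes as long as a camera call.
- viewer.silhouettes(name, camera): "mask" (420x560 bool, what is visible of it).
- viewer.pinpoint(name, camera): "at" ([x, y, z] in mm, in the coordinates of the camera as it stood for that picture, good to about 4 mm: a listed point, or the origin of a listed thing).
The state is a dict: "t": time; "joints": joint angles; "joint_velocities": joint speeds; "joint_torque": joint torques, N m; "tcp_pos": TCP position; "tcp_rot": TCP orientation; "contact_force": force on the tool from outside, world axes, zero at the start; "wrist_torque": the same for the moment, N m; "grip_width": opening from 0.0 (shut) to 1.0 (fully open).
Only numpy, scipy, OpenCV 4.12 (cv2) and the standard library are available. Lean on these libraries where they do the work, as an engineer would, in place of code of your own. Each camera call takes 0.05 s, during which the arm holds its last target.

## Working session

There is one attempt and no reset: what is moved stays moved. The work goes in short steps, each a Python script; the robot and the scene stay as the last script left them, time stands still between calls to the robot, and variables do not carry over. Pictures are saved under pics/ and viewed, and the job is handed in when it is done.

```bash
ls; mkdir -p pics
cat > h.py <<'E'
import numpy as np, cv2
from cell import robot, grip, kin, viewer
from scipy.spatial.transform import Rotation as Rn
def snap(n,f):
    im=viewer.read_camera(n); cv2.imwrite(f'pics/{f}.png',np.ascontiguousarray(im[:,:,::-1])); return im
def world(p,ci): return np.array(ci['R']).T@(np.array(p)-np.array(ci['t']))
def pin(name,cam,ci=None):
    ci=ci or viewer.camera_info(cam)
    return [(np.round(world(d['at'],ci),1).tolist(),round(d['confidence'],2)) for d in viewer.pinpoint(name,cam)[:2]]
def proj(X,ci):
    c=np.array(ci['R'])@np.array(X)+np.array(ci['t']); s=c[:2]/c[2]; s=s*(1+ci['k1']*(s@s)); K=np.array(ci['camera_matrix']); return K[:2,:2]@s+K[:2,2]
E
python3 - <<'E'
from h import *
print(robot.observe())
for c in ('scene','top','wrist'):
    snap(c,c+'0'); ci=viewer.camera_info(c)
    print(c,np.round(-np.array(ci['R']).T@ci['t']))
    if c=='wrist': continue
    for n in ['test_jig','press_hinge','press_grip','latch_knob','control_box','start_well','start_key_top','stop_well','bench_tweezers','waiting_board','bench_tape','cleaner_bottle','bench_screwdriver']:
        print(n,pin(n,c,ci))
print(robot.observe()['t'])
E
```

```text
pics
{'t': 0.0, 'joints': array([ 1.17001041,  0.46834003, -0.01160626,  1.60363335,  0.00599519,
        1.07139882, -0.05632124]), 'joint_velocities': array([ 0.00112133,  0.001102  ,  0.00158212, -0.00125395,  0.00078159,
        0.00077917,  0.00078305]), 'joint_torque': array([ 5.21978709e-04, -5.20577180e+01, -1.25196978e-02, -2.43748498e+01,
       -5.67594892e-02,  1.73296966e-02,  1.58300304e-04]), 'tcp_pos': array([ 227.36161892, -608.31042293,  213.66043097]), 'tcp_rot': array([ 2.02683183,  0.36823817, -2.02770738]), 'contact_force': array([-0.50998366,  0.82421448, -0.10314809]), 'wrist_torque': array([-0.04137046,  0.02772496,  0.00607436]), 'grip_width': 1.0019272787491382}
scene [-81. 502. 887.]
test_jig [([531.1, 67.2, 1.9], 0.6)]
press_hinge [([603.6, 60.4, 61.7], 0.69)]
press_grip [([624.4, 54.6, 194.5], 0.63)]
latch_knob [([539.5, -312.4, 41.8], 0.59), ([453.3, -15.3, 32.9], 0.55)]
control_box [([548.8, -343.0, -4.4], 0.65)]
start_well [([542.0, -308.6, 58.0], 0.71)]
start_key_top [([542.4, -313.8, 42.7], 0.45), ([549.0, -341.4, -5.7], 0.39)]
stop_well []
bench_tw
[... 415 characters left out ...]
([598.5, 61.1, 58.6], 0.96)]
press_grip [([624.2, 58.2, 195.8], 0.83)]
latch_knob [([446.7, -12.9, 40.4], 0.36)]
control_box [([546.8, -343.0, -1.2], 0.95)]
start_well [([541.9, -302.5, 63.1], 0.57), ([554.0, -376.7, 61.6], 0.43)]
start_key_top [([729.0, -132.7, -2.2], 0.74), ([538.7, -303.0, 37.9], 0.54)]
stop_well [([554.0, -377.6, 60.2], 0.68)]
bench_tweezers [([702.2, 337.8, -2.9], 0.62)]
waiting_board [([726.2, -131.7, -5.9], 0.93)]
bench_tape [([658.3, 250.9, 3.7], 0.68), ([700.0, -390.4, 0.8], 0.62)]
cleaner_bottle [([703.5, 336.6, -1.3], 0.69), ([542.8, -304.1, 59.7], 0.51)]
bench_screwdriver [([516.2, 282.0, -0.4], 0.73), ([535.9, -304.0, 38.3], 0.62)]
wrist [ 295. -584.  386.]
1.45
```

View pics/scene0.png

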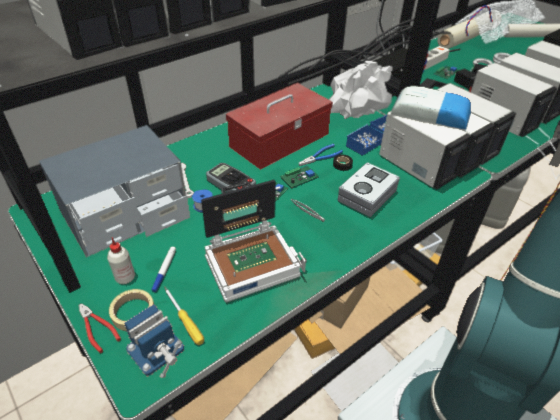

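View pics/top0.png

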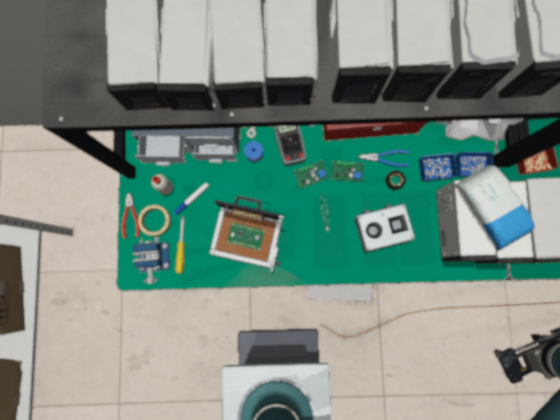

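Run:
```python
from h import *
for p in [(0,-np.pi,0)]: pass
print(np.round(Rn.from_rotvec(robot.observe()['tcp_rot']).as_matrix(),3))
for c in ('scene','top'):
    ci=viewer.camera_info(c)
    for n,X in dict(hinge=(601,60.5,64),grip=(624,57,195),knob=(448,-14,39),well=(542,-304.5,59),stop=(554,-377,59),box=(547.5,-343,0)).items(): print(c,n,proj(X,ci).round())
```

```text
[[-0.     0.35  -0.937]
 [-0.    -0.937 -0.35 ]
 [-1.    -0.     0.   ]]
scene hinge [241. 232.]
scene grip [234. 185.]
scene knob [304. 262.]
scene well [362. 187.]
scene stop [377. 175.]
scene box [367. 196.]
top hinge [251. 212.]
top grip [248. 198.]
top knob [277. 263.]
top well [373. 229.]
top stop [398. 224.]
top box [382. 228.]
```

The scene view shows the jig with its black plate standing open (hinge near px (241,232)), the control box right of it (round well at (362,187), square at (377,175)), and the latch knob near (304,262). The networks' points project onto these places. Next I take closer wrist views for precision.

```bash
cat >> h.py <<'E'
def ori(psi):
    c,s=np.cos(psi),np.sin(psi)
    return Rn.from_matrix(np.array([[0,s,-c],[0,-c,-s],[-1,0,0]])).as_rotvec()
E
python3 - <<'E'
from h import *
names1=['start_well','start_key_top','stop_well','control_box','bench_tweezers']
robot.movep([475,-320,290],ori(-0.14)); robot.hold(0.3)
ci=viewer.camera_info('wrist'); snap('wrist','wbox')
for n in names1: print(n,pin(n,'wrist',ci))
robot.movep([390,10,290],ori(-0.14)); robot.hold(0.3)
ci=viewer.camera_info('wrist'); snap('wrist','wjig')
for n in ['latch_knob','press_hinge','press_grip','test_jig']: print(n,pin(n,'wrist',ci))
o=robot.observe();print(o['t'],o['tcp_pos'],np.round(-np.array(ci['R']).T@ci['t']),np.round(ci['R'],2))
E
```

```text
start_well [([538.6, -304.2, 58.1], 0.67), ([553.2, -378.9, 61.4], 0.21)]
start_key_top [([536.6, -308.5, 45.4], 0.82), ([609.6, -166.9, 1.9], 0.63)]
stop_well [([555.3, -379.7, 62.0], 0.66)]
control_box [([555.9, -346.0, 1.6], 0.82)]
bench_tweezers [([609.2, -167.0, 2.8], 0.83)]
latch_knob [([454.3, -9.5, 35.1], 0.68)]
press_hinge []
press_grip []
test_jig [([535.2, 63.8, 0.0], 0.58)]
5.325 [390.02454695   9.9474556  289.97466686] [461.  -1. 461.] [[-0.14 -0.99  0.  ]
 [-0.96  0.14  0.26]
 [-0.26  0.04 -0.97]]
```

View pics/wbox.png

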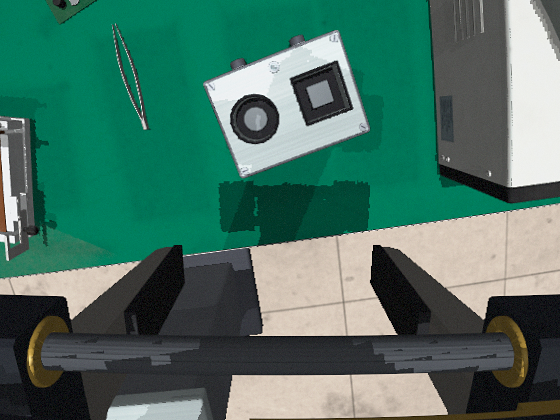

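View pics/wjig.png

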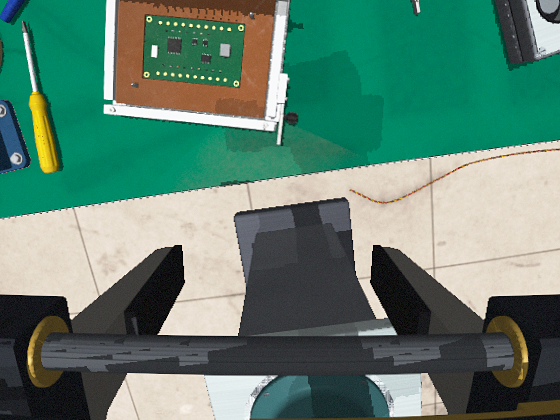

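Views: in the box picture the start well is centred near (254,119) and the square stop well near (322,92). In the jig picture the knob is at (291,118), and the frame's front edge runs from (105,108) to (277,125). Next I back-project these points.

```bash
cat >> h.py <<'E'
def unproj(px,z,ci):
    s=cv2.undistortPoints(np.array([[px]],float),np.array(ci['camera_matrix'],float),np.array([ci['k1'],0,0,0.]))[0,0]
    R=np.array(ci['R']);C=-R.T@ci['t'];d=R.T@np.array([s[0],s[1],1]);return C+d*(z-C[2])/d[2]
E
python3 - <<'E'
from h import *
a=cv2.imread('pics/wjig.png')[60:180,80:320]; cv2.imwrite('pics/z_jig.png',cv2.resize(a,None,fx=3.3,fy=3.3,interpolation=cv2.INTER_CUBIC))
a=cv2.imread('pics/wbox.png')[60:180,200:370]; cv2.imwrite('pics/z_box.png',cv2.resize(a,None,fx=4,fy=4,interpolation=cv2.INTER_CUBIC))
E
```

```text
(no output)
```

View pics/z_jig.png

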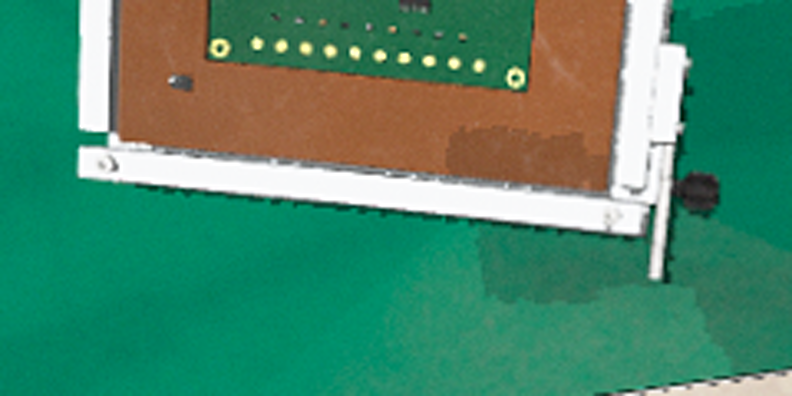

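View pics/z_box.png

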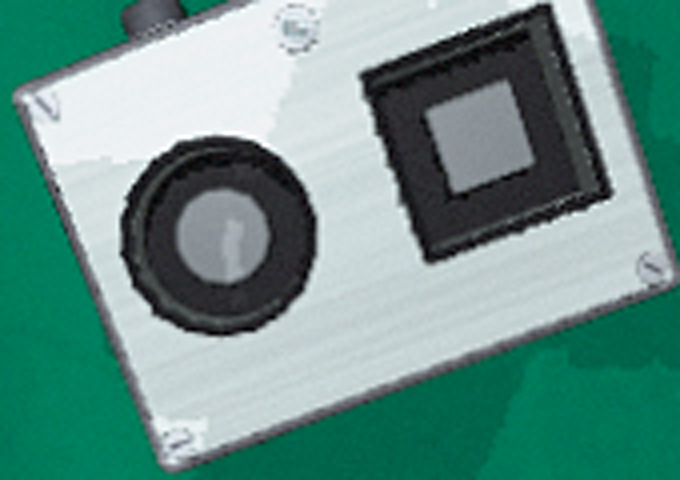

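Run:
```python
from h import *
ci=viewer.camera_info('wrist'); f=lambda u,v,o,k:(u/k+o[0],v/k+o[1])
J=lambda u,v,z:unproj(f(u,v,(80,60),3.3),z,ci).round(1)
print('knob',J(698,193,39)); a,b=J(80,178,48),J(648,233,48); print('front edge',a,b,np.linalg.norm(b-a), np.arctan2(*(a-b)[:2]))
print('strip',J(660,150,39),J(655,280,39))
c2=dict(ci); R=np.array(ci['R']); C=-R.T@ci['t']; c2['t']=-R@(C+[85,-330,0])
B=lambda u,v,z:unproj(f(u,v,(200,60),4),z,c2).round(1)
print('well',B(219,236,58),'key',B(223,235,43)); a,b=B(170,470,56),B(680,285,56);print('box edge',a,b,np.linalg.norm(b-a),np.arctan2(*(a-b)[:2])); print('stop',B(486,134,58),'collar L/R',B(121,232,58),B(317,230,58))
```

```text
knob [450.4 -15.7  39. ]
front edge [485.6 184.9  48. ] [440.2   2.5  48. ] 187.96520954687335 0.24394640542899113
strip [465.9  -5.1  39. ] [423.9   2.4  39. ]
well [ 540.7 -306.9   58. ] key [ 540.6 -307.1   43. ]
box edge [ 481. -284.   56.] [ 511.4 -426.1   56. ] 145.31541556214881 -0.2107568918243092
stop [ 556.7 -379.    58. ] collar L/R [ 545.4 -281.7   58. ] [ 538.6 -332.5   58. ]
```

Jig yaw is -0.244, with its origin near (535,63.5) and the hinge near (600.5,58.5). The box yaw is +0.21 and the well is at (540.7,-306.7). These fit the given sizes. Now I close the plate from behind.

```bash
cat >> h.py <<'E'
PSI=-0.244; O=np.array([534.7,63.5,0]); EX=np.array([np.cos(PSI),np.sin(PSI),0]); EY=np.array([-np.sin(PSI),np.cos(PSI),0])
def J(x,y,z): return O+EX*x+EY*y+np.array([0,0,z])
def st(tag=''):
    o=robot.observe(); print(tag,'t',round(o['t'],2),'tcp',o['tcp_pos'].round(1),'F',o['contact_force'].round(1)); return o
E
python3 - <<'E'
from h import *
HX=66
def tip(th): return HX-130*np.cos(th)+29*np.sin(th), 64+130*np.sin(th)+29*np.cos(th)
grip(0.0); st('shut')
x,z=tip(1.53)
robot.servo_line(J(x-60,14,330),feed=300,rotation=ori(PSI))
robot.servo_line(J(x+32,14,300),feed=300)
snap('scene','s1')
robot.servo_line(J(x+32,14,z-18),feed=200); st('behind')
for th in np.arange(1.5,0.5,-0.12):
    x,z=tip(th); robot.servo_line(J(x+9,14,z-18),feed=110); st(f'{th:.2f}')
snap('scene','s2')
E
```

```text
shut t 6.67 tcp [390.  10. 290.] F [ 0.9  0.2 -1.3]
behind t 8.75 tcp [656.9  48.1 178.9] F [ 0.4 -0.8  0.3]
1.50 t 9.14 tcp [630.7  54.4 179.3] F [ 0.3 -0.3 -0. ]
1.38 t 9.43 tcp [614.8  58.1 179.4] F [-0.4 -0.2  0.2]
1.26 t 9.72 tcp [599.2  61.9 178.6] F [ 0.3 -0.3  0.2]
1.14 t 10.02 tcp [583.9  65.6 176.1] F [ 0.5 -1.1 -0. ]
1.02 t 10.31 tcp [569.   69.3 171.9] F [0.4 0.2 0.4]
0.90 t 10.6 tcp [554.8  72.9 165.9] F [-0.5  0.   0.2]
0.78 t 10.89 tcp [541.1  76.3 158.1] F [ 0.1 -0.4  0.1]
0.66 t 11.18 tcp [528.5  79.4 148.6] F [ 0.  -0.4 -0.3]
0.54 t 11.47 tcp [517.2  82.3 137.7] F [-0.2 -0.6 -0.1]
```

Run:
```python
from h import *
robot.hold(0.3); snap('scene','s3'); ci=viewer.camera_info('scene'); print(pin('press_grip','scene',ci))
a=cv2.imread('pics/s3.png')[120:330,150:430]; b=cv2.imread('pics/s1.png')[120:330,150:430]
cv2.imwrite('pics/z_s3.png',cv2.resize(np.hstack([b,a]),(800,300)))
```

```text
[([476.4, 92.6, 90.3], 0.64)]
```

View pics/z_s3.png

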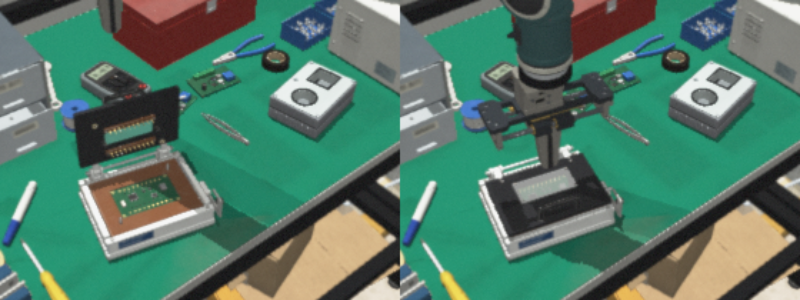

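The plate has fallen shut and lies level on the jig. The network puts the grip at z ≈ 90 (93 is shut). I press gently on the bar to confirm, then go to the latch.

Run:
```python
from h import *
p=robot.observe()['tcp_pos']
robot.servo_line(J(-64,13,125),feed=200)
robot.servo_line(J(-64,13,97),feed=100)
for z in range(96,86,-1):
    robot.servo_line(J(-64,13,z),feed=20); o=robot.observe()
    if abs(o['contact_force'][2])>8: break
st('press')
robot.servo_line(J(-64,13,140),feed=250)
robot.servo_line(J(-115,-101,140),feed=250)
robot.servo_line(J(-115,-101,80),feed=200)
ci=viewer.camera_info('wrist'); snap('wrist','wl'); print(pin('latch_knob','wrist',ci))
cs=viewer.camera_info('scene'); snap('scene','s4'); print(pin('latch_knob','scene',cs))
st()
```

```text
press t 13.98 tcp [475.9  91.6  92.9] F [-1.9 -0.8  9.8]
[([452.2, -13.9, 35.8], 0.74)]
[([453.8, -12.9, 37.8], 0.55)]
 t 15.62 tcp [399.9  -6.5  81. ] F [ 0.2 -0.9 -0.2]
```

View pics/wl.png

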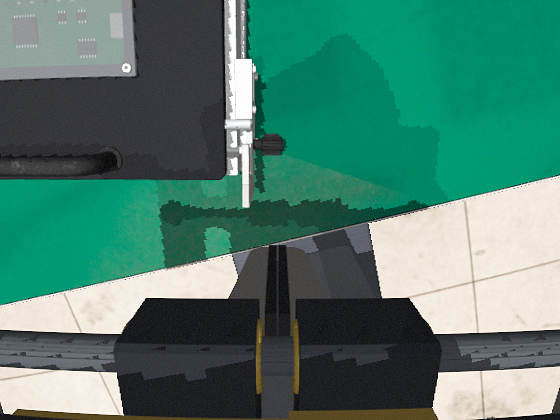

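Pressing met the bar at z = 92.9 (93 means shut). The knob is at (270,144), and the strip end at (247,205) lies left of the fingers. I shift right a bit to clear the strip and push.

Run:
```python
from h import *
robot.servo_line(J(-115,-110,80),feed=200)
robot.servo_line(J(-115,-110,30),feed=150)
robot.servo_line(J(-84,-110,30),feed=100); st('near')
for x in np.arange(-82,-42,2.):
    robot.servo_line(J(x,-110,30),feed=40); o=robot.observe(); f=o['contact_force']@EX
    xa=(o['tcp_pos']-O)@EX; print(x,round(xa,1),round(f,1))
    if f<-12: break
robot.servo_line(J(xa-15,-112,30),feed=120)
cs=viewer.camera_info('scene'); 
robot.servo_line(J(-90,-112,100),feed=250)
snap('scene','s5'); print(pin('latch_knob','scene',cs))
ci=viewer.camera_info('wrist'); snap('wrist','wl2'); print(pin('latch_knob','wrist',ci)); st()
```

```text
near t 16.82 tcp [426.6 -23.   30.4] F [-0.1  0.6  0.3]
-82.0 -82.4 0.4
-80.0 -79.9 -0.1
-78.0 -77.9 0.7
-76.0 -75.9 -1.3
-74.0 -74.0 -1.2
-72.0 -71.9 -0.2
-70.0 -69.8 -0.9
-68.0 -67.8 -0.5
-66.0 -65.8 0.1
-64.0 -63.7 -1.2
-62.0 -61.8 0.1
-60.0 -60.6 -2.7
-58.0 -60.3 -7.6
-56.0 -60.0 -10.7
-54.0 -59.8 -15.1
[([466.8, -19.4, 34.2], 0.39)]
[([468.6, -12.7, 36.1], 0.97)]
 t 21.52 tcp [420.  -23.5  99.1] F [ 0.1 -0.8 -0.1]
```

View pics/wl2.png

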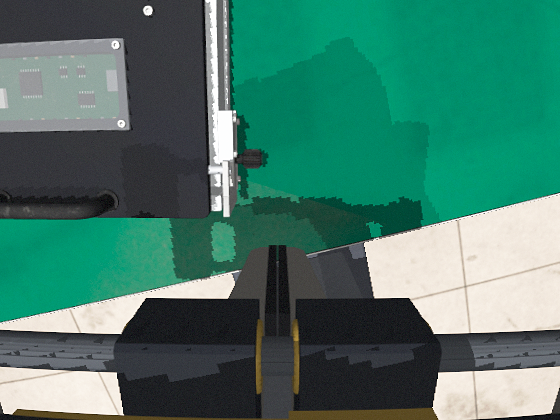

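Over about 18 mm the latch offered little resistance, then it came to a firm stop at 15 N. In the picture the strip end is now level with the plate's front edge at (226,215), and the hook lies over the plate. I check the knob travel, then go above the well.

Run:
```python
from h import *
ci=viewer.camera_info('wrist'); k=unproj((253,158),39,ci); print('knob now',k.round(1),'jig',((k-O)@EX).round(1),((k-O)@EY).round(1))
robot.servo_line(J(-90,-112,130),feed=250)
robot.movep([470,-320,190],ori(0.21)); robot.hold(0.2)
ci=viewer.camera_info('wrist'); snap('wrist','wk')
for n in ['start_well','start_key_top','stop_well']: print(n,pin(n,'wrist',ci))
st()
```

```text
knob now [465.5 -20.7  39. ] jig -46.8 -98.4
start_well [([539.5, -308.6, 56.1], 0.95)]
start_key_top [([540.8, -305.9, 42.5], 0.68)]
stop_well [([556.3, -380.7, 63.9], 0.75)]
 t 23.37 tcp [ 470.2 -319.6  190.1] F [-0.3 -0.1  0.9]
```

View pics/wk.png

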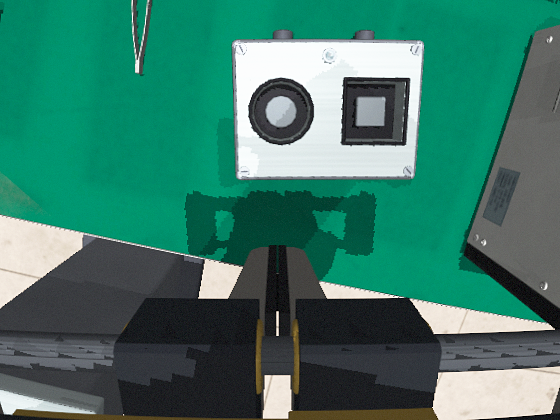

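The well centre is at (281,111) in this view. The fingers overlapped the knob only partly, so I give the latch one more, better centred push before pressing the key.

Run:
```python
from h import *
ci=viewer.camera_info('wrist'); print('well',unproj((281,111.5),58,ci).round(1),'key',unproj((281,111.5),43,ci).round(1))
robot.movep(J(-80,-105,130),ori(PSI))
robot.servo_line(J(-80,-105,33),feed=200)
robot.servo_line(J(-66,-105,33),feed=100)
for x in np.arange(-64,-42,2.):
    robot.servo_line(J(x,-105,33),feed=40); o=robot.observe(); f=o['contact_force']@EX
    xa=(o['tcp_pos']-O)@EX; print(x,round(xa,1),round(f,1))
    if f<-20: break
robot.servo_line(J(xa-15,-107,33),feed=120)
robot.servo_line(J(-80,-107,110),feed=250)
ci=viewer.camera_info('wrist'); snap('wrist','wl3'); print(pin('latch_knob','wrist',ci)); st()
a=cv2.imread('pics/wl3.png')[60:270,130:330]; cv2.imwrite('pics/z_wl3.png',cv2.resize(a,None,fx=2.8,fy=2.8,interpolation=cv2.INTER_CUBIC))
```

```text
well [ 540.2 -308.5   58. ] key [ 540.2 -308.7   43. ]
-64.0 -64.0 -0.5
-62.0 -62.0 -0.2
-60.0 -60.7 -1.8
-58.0 -60.4 -5.7
-56.0 -60.2 -9.5
-54.0 -60.0 -15.1
-52.0 -59.9 -18.2
-50.0 -59.7 -22.5
[([469.6, -15.9, 37.7], 0.95)]
 t 28.39 tcp [431.3 -21.3 109.5] F [ 0.9  0.6 -0.3]
```

View pics/z_wl3.png

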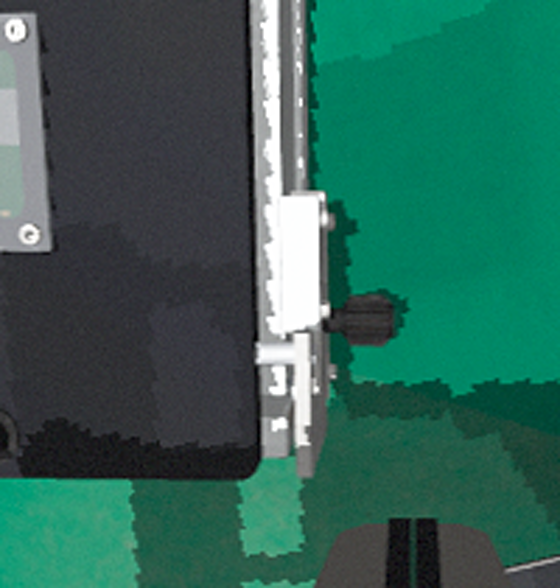

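The latch stops at the same place under 22 N, so it is home. Now the key.

Run:
```python
from h import *
W=np.array([540.3,-307.8]); P=lambda z:[*W,z]
robot.servo_line(J(-80,-107,140),feed=250)
robot.movep(P(120),ori(0.21))
robot.servo_line(P(64),feed=150); st('mouth')
robot.servo_line(P(47),feed=60); st('above key')
z=45
while z>22:
    robot.servo_line(P(z),feed=30); o=robot.observe(); f=o['contact_force']; print(z,o['tcp_pos'].round(1),f.round(1))
    if f[2]>13 or np.hypot(f[0],f[1])>8: break
    z-=1.5
snap('scene','s6')
if f[2]>13:
    for i in range(4): robot.hold(0.4); st('hold')
robot.servo_line(P(70),feed=60); robot.servo_line(P(160),feed=200)
robot.servo_line([460,-320,200],feed=250); robot.hold(0.2)
ci=viewer.camera_info('wrist'); snap('wrist','wend')
for n in ['start_well','start_key_top','stop_well']: print(n,pin(n,'wrist',ci))
snap('scene','send'); print(pin('latch_knob','scene'),pin('press_grip','scene')); st()
```

```text
mouth t 30.36 tcp [ 540.8 -307.1   64.4] F [ 0.6 -0.6 -0. ]
above key t 30.79 tcp [ 540.1 -307.7   46.7] F [ 1.  -0.2  0.9]
45 [ 540.3 -307.9   45.1] [ 0.1  0.  -0. ]
43.5 [ 540.4 -307.9   43.6] [-0.   0.1  0.4]
42.0 [ 540.4 -307.8   42.3] [-1.   0.1  3.5]
40.5 [ 540.4 -307.9   40.6] [-0.7 -0.1  3.9]
39.0 [ 540.4 -307.8   39.1] [-1.1  0.8  4.7]
37.5 [ 540.4 -307.8   37.7] [-0.9  1.3  5.6]
36.0 [ 540.5 -307.8   37.4] [-3.2  1.8 13.6]
hold t 32.99 tcp [ 540.4 -307.9   37.4] F [-4.3  1.8 13.2]
hold t 33.39 tcp [ 540.5 -307.9   37.4] F [-3.5  1.8 13.4]
hold t 33.79 tcp [ 540.4 -307.8   37.4] F [-3.7  2.2 13.1]
hold t 34.19 tcp [ 540.4 -307.8   37.4] F [-4.5  1.9 13.2]
start_well [([540.2, -306.9, 56.3], 0.57)]
start_key_top [([540.3, -308.5, 42.6], 0.92), ([556.5, -344.2, 0.6], 0.42)]
stop_well [([555.7, -377.0, 63.4], 0.75), ([540.9, -306.3, 57.3], 0.52)]
[([469.5, -17.8, 36.2], 0.56)] [([602.3, 60.7, 62.8], 0.66), ([476.6, 95.6, 91.8], 0.56)]
 t 36.57 tcp [ 460.1 -319.9  199.8] F [-0.1  0.6  0.4]
```

View pics/wend.png

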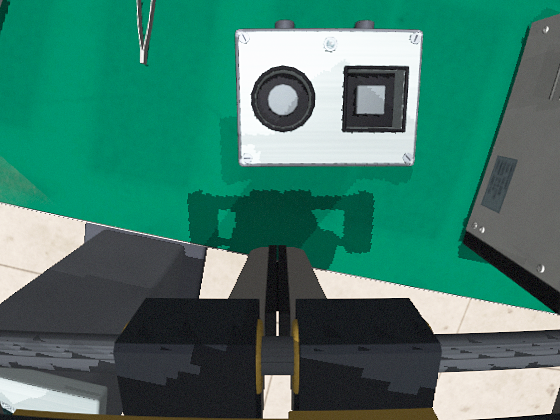

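View pics/send.png

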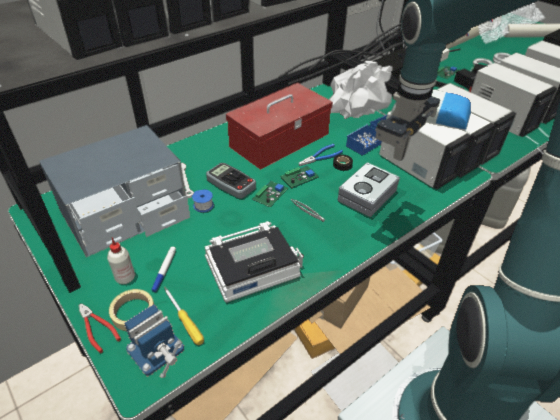

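The plate is shut (245,250), the latch is in, the box is in its place (368,190), the key is back up at z ≈ 42.6, and the other things have not moved.

Run:
```python
from h import *
robot.job_done(); st('done')
```

```text
the job is handed in; nothing more can be done
the job is handed in; nothing more can be done
```

The job is done and handed in after about 37 s on the robot's clock; no verdict was reported.

- **Press plate:** I swung it over from behind and it fell shut. A light press on the grip bar met it at 92.9 mm, where 93 mm means shut.
- **Side latch:** I pushed the knob home twice, and both pushes stopped firmly at the same spot, the second at about 22 N. The pictures showed the knob moving about 16 mm of the 20 mm maximum. The finger's path suggests about 18 mm; I did not resolve that difference. The picture shows the hook at the plate's edge.
- **Start key:** I pressed it with the shut fingers. The spring force rose from 3.5 to 5.6 N over the travel, then hit a hard stop at 37.4 mm. I held it there at about 13 N for 1.6 s and let it come up.

**Last checks:** the key top was back at about 42.6 mm, the plate was still shut, and the latch was still home. By eye, the control box and the loose things were where they had been, and I did not go near the stop key. One network report disagreed: its top guess for the grip in the last scene picture was at the hinge, while its second guess, at 91.8 mm height, fits the shut plate.

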